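Shut and lock the contact grill for storing

ROBOT

A 6-joint arm with a two-finger parallel gripper is mounted at the origin on a cart in front of the work surface, level with it; the furniture and walls round the work are solid. World frame = base frame: x ahead of the robot, y to its left, z up, the work surface at z = 0. Lengths are in m, angles in degrees, forces in N, time in s.
With the tool pointing down it reaches from about 0.3 to 0.875 m from the base axis. Payload 6.4 kg.
Tool frame: the origin (TCP) lies at the very end of the fingers, on their centre line; the grasp point (between the pads) lies 19 mm behind it; z points along the fingers, y is the line along which they close (so a half turn about z gives the same grasp; the last joint's range is limited). The gripper opens to 88 mm and grips with 3 to 60 N. Pads are 18 mm wide; open, the fingers measure 123 mm over their backs; the gripper's body (75 mm by 187 mm) begins 45 mm behind the grasp point.
Start: joints at [-77.08, 10.359, 92.074, -0, 77.567, -11.82], TCP at [0.241, -0.522, 0.239] pointing down, gripper open.
Joint ranges: [-171.53, 171.53], [-51.25, 118.39], [17.06, 147.69], [-65.23, 245.23], [0, 150.52], [-178.68, 178.68]. Speed limits (degrees/s): [147.25, 147.25, 172.46, 180, 180, 180].

INTERFACE

Orientations are given as a 3x3 rotation matrix whose columns are the frame's x, y, z axes.
In Python, from bench import status, capture, r gives the robot as it stands.
- The arm moves only by the shell command python3 -m creep 'ROWS' [FORCE]. ROWS is a JSON object of lists of equal length, an entry for each row: "fingers": the gripper's target within -1 to 1 (shut at 1, half-way at 0, fully open at -1); "delta_pos": the shift along the world's x, y, z in cm, a list of three; "yaw": the turn about the world's z in rad. In form: {"fingers": [fingers, ...], "delta_pos": [[tx, ty, tz], ...], "yaw": [yaw, ...]}. A call has 1 to 12 rows; each row shifts and turns the commanded pose from where the row before left it; what a row does not reach is not made up. A row lasts 1/12 s, in which the tool goes at most 41.7 mm and 7.16 degrees, less where a joint would pass 70% of its speed; a pose out of reach is approached as far as the arm can. A call with a gripper value outside its range is refused whole. The fingers move at their own pace and stop on an object; FORCE is the grip in N (left out, the last holds). Time passes only in rows, so rows that do not move let the fingers close. It gives the time, the measured TCP pose, the force, the opening and the grip force at its end, in the units of the state.
- status.sense(): the state, without advancing time (a new reading comes with each control period).
- capture(name): name is "scene" or "top" or "wrist"; returns a dict with "color" (420x560x3 uint8, red, green, blue), "intrinsics" (3x3 intrinsics, pixels), "dist_coeffs" ([k1, k2, p1, p2, k3] as OpenCV has them; the pictures are not rectified), "camera_from_world" (4x4, takes a point from world to camera coordinates); the wrist camera has in their place "hand_eye" (4x4, takes a point from camera to tool coordinates, whose origin is the TCP and whose axes are the flange's). Camera axes: x right, y up, looking along -z (the intrinsics and any distortion apply to the point x, -y, -z); pixel columns grow to the right and rows downward; lengths in m; the calibration is good to about 2 mm. A picture is of the moment at which its call begins: read the wrist's pose just before it. There is no depth.
- r.sign_off(): hands the job in; it is judged then, once.
The state is a dict: "time_s": time; "q": joint angles; "joint_vel": joint speeds; "joint_torque": joint torques, N m; "tcp_pos": TCP position; "ee_rot": TCP orientation; "contact_force": force on the tool from outside, world axes, zero at the start; "wrist_torque": the same for the moment, N m; "grip_width": finger opening in m; "grip_force": force on a finger pad.
Only numpy, scipy, OpenCV 4.12 (cv2) and the standard library are available. Lean on these libraries where they do the work, as an engineer would, in place of code of your own. Each camera call takes 0.05 s, during which the arm holds its last target. There are 200 camera calls.

TASK

The contact grill has been cleaned and is to be put away: push its drip tray fully home into the side, push the open lid down until it is fully shut without slamming it, and slide the catch on the handle all the way to the right so that the lid is locked. Only push with the fingertips: do not grip, force or lift anything or open the lid further, do not tip the grill or shove it out of its place, and leave the other things on the worktop where they stand.

Things in the scene. Friction and masses are not known exactly. Their poses are not given: they have to be found in the camera images.
- grill: the contact grill (sandwich grill): a steel and black plastic appliance standing loose on four rubber feet, 3.5 kg with its lid. Lower half 210 mm (its x, front to back) x 250 mm (its y) x 61 mm high. Origin: centre of the underside, on the worktop; its -x is the front with the handle and thermostat knob, +y its left side with the drip tray, z up. Shut, it is 99 mm high at the lid's top and the handle reaches 150 mm in front of the origin.
- grill_lid (a joint): angle of the lid, rad: 0 = shut flat on the lower half, grows as the lid opens upwards (starts 0.9 to 1.3). Stiff friction hinge: the lid stays at whatever angle it is left; turning it down takes about 0.9 N m when it stands steep, 0.3 N m near shut. It must be pushed all the way; it does not fall or spring back. At 0 it meets soft bumpers that give a millimetre or two under a firm push.
- lid_hinge (a point): the lid's hinge axis at mid-width, 100 mm behind the grill's origin and 64 mm above the worktop. The axes are the lid's: y along the hinge to the grill's left, -x from the hinge towards the handle, z out of the lid's outer face. When shut they are parallel to the grill's.
- lid_push (a point): point on the smooth outer (upper) steel face of the lid at mid-width, 185 mm from the hinge, 35 mm out from the hinge plane, 20 mm short of the lid's front edge; z is the outward normal. The black handle bar, 170 mm wide, runs on from that edge to 250 mm from the hinge, its top 33 mm above the hinge plane (97 mm above the worktop when shut).
- grill_catch (a joint): travel of the lock catch along the handle, m: 0 = unlocked, 0.024 = fully across and locked; moving it to the grill's -y (the right, facing the grill) locks. Starts 0 to 0.003. About 2 N of friction; it stays where it is left. Its hook passes under a keeper on the lower half only when the lid is shut; thrown early, the hook lands on the keeper and holds the lid about 0.07 rad open.
- catch_top (a point): centre of the top of the catch's grey thumb piece, which slides on top of the black handle bar, 230 mm from the hinge: 22 mm (x) x 26 mm (y) and standing 16 mm above the bar's flat top. At 0 travel it is 12 mm left of the handle's middle, leaving 60 mm of free bar to its left. Axes are the lid's: it slides along -y.
- grill_tray (a joint): how far the drip tray is out, m: 0 = fully home, grows as it comes out to the grill's left (+y). Starts 0.040 to 0.070. About 2 N of friction; stays where it is left.
- tray_end (a point): centre of the outer end face of the drip tray's grey grip, 64 mm wide (grill's x) and 18 mm tall, 18 mm above the worktop. The tray slides along the grill's y; fully home, this face still stands 38 mm out from the grill's left side, 20 mm in front of the grill's middle.
- mug_1: bystander, loose, not to be disturbed: white dotted mug with a handle, 82 x 114 x 91 mm, at the front right by the sink. Origin: centre of its underside.
- lemon_1: bystander, loose, not to be disturbed: lemon, 78 x 55 x 56 mm, lying in front of the grill. Origin: centre of its underside.
- dip_dish: bystander, loose, not to be disturbed: small round dip dish, 93 mm across, 29 mm high, in front of the grill. Origin: centre of its underside.
- fork_1: bystander, loose, not to be disturbed: table fork, 193 mm long, in front of the grill. Origin: centre of its underside.
- glass_1: bystander, loose, not to be disturbed: small clear tumbler, 49 mm across, 62 mm high, at the front left. Origin: centre of its underside.
- mill_1: bystander, loose, not to be disturbed: wooden pepper mill, 58 mm across, 170 mm high, in the row along the back. Origin: centre of its underside.
- spice_jar_1: bystander, loose, not to be disturbed: spice jar with a screw cap, 42 mm across, 96 mm high, in the row along the back. Origin: centre of its underside.
- mill_2: bystander, loose, not to be disturbed: small grey-topped salt shaker, 44 mm across, 90 mm high, in the row along the back. Origin: centre of its underside.
- bottle_3: bystander, loose, not to be disturbed: washing-up liquid bottle, 52 x 86 x 219 mm, at the back right. Origin: centre of its underside.
- tin_1: bystander, loose, not to be disturbed: food tin, 75 mm across, 58 mm high, at the back left. Origin: centre of its underside.

How it is judged (in metres and radians):
At the end, for the whole second after the job is handed in: The drip tray is within 4 mm of fully home, the lid within 0.03 rad of shut, the catch at least 20 of its 24 mm across, and the grill stands level and still within 50 mm of where it was (value of joint grill_tray below 0.004 m and value of joint grill_lid below 0.03 rad and value of joint grill_catch above 0.02 m and distance of grill from where it was at the start of the episode below 0.05 m and angle between grill's own z axis and vertical below 0.03 rad and linear speed of grill below 0.01 m/s); the robot touches nothing.
It fails at once if the lid is slammed (turning faster than 1.8 rad/s as it closes) (value of joint grill_lid below 0.15 rad and velocity of joint grill_lid below -1.8 rad/s).
It fails at once if the lid is lifted further open (past 1.5 rad) (value of joint grill_lid above 1.5 rad).
It fails at once if the grill is lifted, tipped more than 0.12 rad or shoved more than 60 mm (height (world z) of grill above 0.02 m or angle between grill's own z axis and vertical above 0.12 rad or distance of grill from where it was at the start of the episode above 0.06 m).
It fails at once if a part of the grill is gripped or forced (more than 80 N from the fingers) (contact force between the fingers and grill above 80 N).
It fails at once if another thing on the worktop is moved more than 30 mm or lifted (distance of any of mug_1, lemon_1, dip_dish, fork_1, glass_1, mill_1, spice_jar_1, mill_2, bottle_3, tin_1 from where it was at the start of the episode above 0.03 m).
It also fails if it takes over 58 s, if anything falls off the work surface, if the arm or the gripper's body presses on something with over 40 N, if the wrist force passes 120 N, or if a joint passes its speed limit or range.

## Working session

There is one attempt and no reset: what is moved stays moved. The work goes in short steps, Python scripts to look and compute and a shell command to move; the robot and the scene stay as the last step left them, time stands still between calls to the robot, and variables do not carry over. Pictures are saved under pics/ and viewed, at most 10 in all, crops included, and the job is handed in when it is done.

```bash
mkdir -p pics; ls; cat > h.py <<'E'
import numpy as np, cv2
from bench import status, capture, r
def snap(n,f):
    c=capture(n); cv2.imwrite('pics/'+f,c['color'][:,:,::-1]); return c
def ray(c,px,T=None):
    p=cv2.undistortPoints(np.array([[px]],float),np.array(c['intrinsics'],float),np.array(c['dist_coeffs'],float))[0,0]
    d=np.array([p[0],-p[1],-1.]); M=np.linalg.inv(np.array(c['camera_from_world'])) if T is None else T
    return M[:3,3],M[:3,:3]@d
def onz(c,px,z,T=None):
    o,d=ray(c,px,T); return o+d*(z-o[2])/d[2]
def proj(c,P):
    M=np.array(c['camera_from_world']); p=M[:3,:3]@np.array(P,float)+M[:3,3]; p=p*[1,-1,-1]
    return cv2.projectPoints(p[None],np.zeros(3),np.zeros(3),np.array(c['intrinsics'],float),np.array(c['dist_coeffs'],float))[0][0,0]
E
python3 - <<'E'
from h import *
import pickle
d={}
for n in('scene','top'): d[n]=snap(n,n+'0.png')
pickle.dump(d,open('c0.pkl','wb'))
s=status.sense(); print(s['time_s'],s['tcp_pos'],s['ee_rot'],s['contact_force'])
for n in d: print(np.linalg.inv(d[n]['camera_from_world']).round(2))
E
```

```text
pics
0.1 [ 0.24054833 -0.52170972  0.23787778] [[ 9.08202779e-01  4.18530244e-01 -3.83074853e-04]
 [ 4.18530294e-01 -9.08201419e-01  1.60499725e-03]
 [ 3.23830765e-04 -1.61799139e-03 -9.99998639e-01]] [-0.70015977 -0.22327859 -0.49389808]
[[-0.76  0.37 -0.54  0.01]
 [-0.65 -0.4   0.64  0.65]
 [ 0.02  0.84  0.55  0.64]
 [ 0.    0.    0.    1.  ]]
[[-0.01  0.99 -0.12  0.49]
 [-1.   -0.01  0.    0.  ]
 [ 0.    0.12  0.99  0.97]
 [ 0.    0.    0.    1.  ]]
```

View pics/scene0.png

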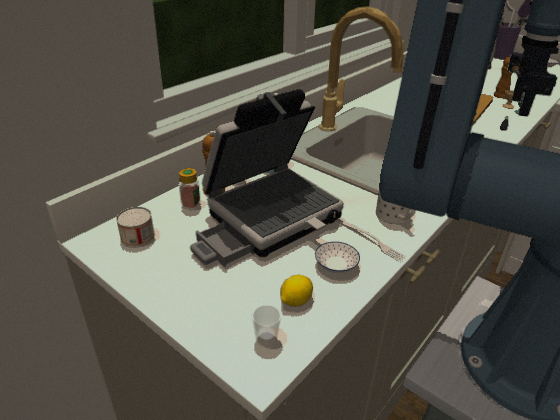

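View pics/top0.png

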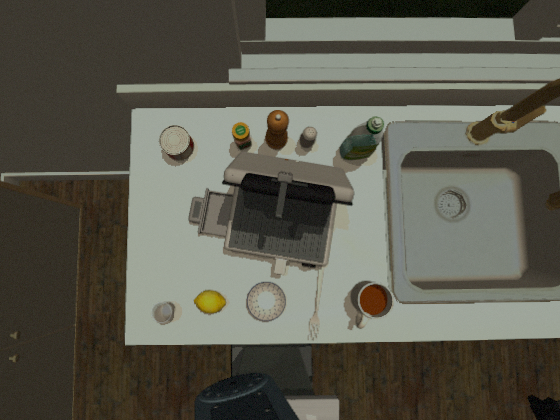

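```bash
python3 - <<'E'
from h import *
im=cv2.imread('pics/top0.png')[140:285,180:365]
im=cv2.convertScaleAbs(im,alpha=1.6,beta=15)
cv2.imwrite('pics/crop.png',cv2.resize(im,None,fx=4,fy=4,interpolation=cv2.INTER_CUBIC))
E
```

```text
(no output)
```

View pics/crop.png

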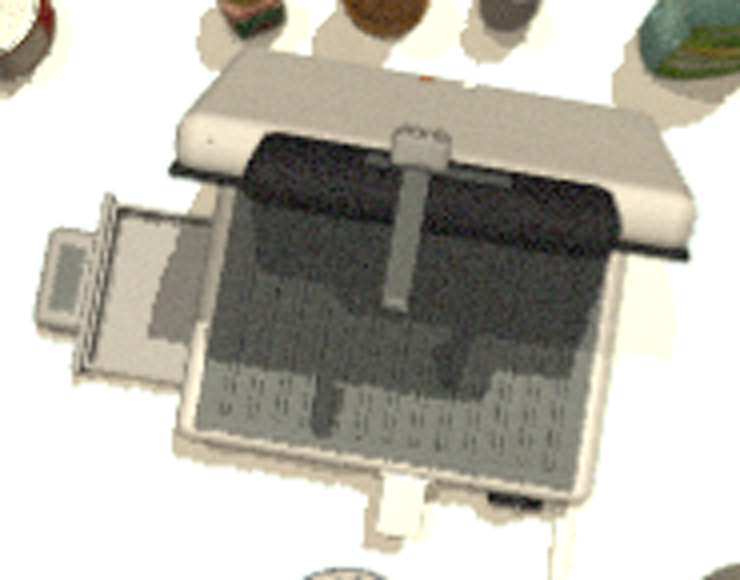

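```bash
python3 - <<'E'
from h import *
import pickle
d=pickle.load(open('c0.pkl','rb')); c=d['top']
f=lambda x,y,z: onz(c,(180+(x-1.5)/4,140+(y-1.5)/4),z)
A=f(181,430,.058);B=f(592,500,.058); print(A,B,np.linalg.norm(A-B))
yl=A-B; psi=np.arctan2(-yl[0],yl[1]); print('yaw deg',np.degrees(psi))
ux=np.array([np.cos(psi),np.sin(psi),0]);uy=np.array([-np.sin(psi),np.cos(psi),0])
O=(A+B)/2+.105*ux; O[2]=0; print('O',O)
g=[f(50,232,.027),f(38,328,.027)]
for p in g: print('grip',p,(p-O)@ux,(p-O)@uy)
# catch top: plane of mid y=+10mm: intersect ray with plane uy=.010
def inpl(x,y,yy):
    o,dd=ray(c,(180+(x-1.5)/4,140+(y-1.5)/4)); t=(yy-(o-O)@uy)/(dd@uy); return o+t*dd
# for candidate lid angles, project catch_top, lid_push
for a in (.9,1.,1.1,1.2,1.3):
    H=O-0
    H=O+.1*ux+[0,0,.064]
    fx=-ux*np.cos(a)+np.array([0,0,1])*np.sin(a); n=ux*np.sin(a)+np.array([0,0,1])*np.cos(a)
    for nm,u,w,yy in(('catch',.230,.049,.012),('handL',.250,.02,.085),('handR',.25,.02,-.085)):
        P=H+fx*u+n*w+yy*uy; q=proj(c,P); print(a,nm,P.round(3),((q-[180,140])*4+1.5).round(0),'scene',proj(d['scene'],P).round(0))
for nm,px,z in(('lemon',(210,301),.03),('dish',(266,301),.02),('forktop',(318,268),.01),('glass',(164,312),.05),('tin',(176,142),.058),('jar',(241,131),.09),('mill',(278,122),.15),('salt',(309,134),.09),('bot',(362,140),.15)):
    print(nm,onz(c,px,z).round(3))
E
```

```text
[0.51492249 0.1074119  0.058     ] [ 0.47140484 -0.13242865  0.058     ] 0.24375658931459063
yaw deg -10.28409779431379
O [ 0.5964768  -0.03125394  0.        ]
grip [0.63819592 0.19190558 0.027     ] 0.0012084098690674865 0.22702245329556578
grip [0.57892799 0.19852123 0.027     ] -0.05828844490837597 0.22295077329388463
0.9 catch [ 0.594 -0.019  0.275] [405. 238.] scene [273. 112.]
0.9 handL [0.573 0.059 0.272] [233. 287.] scene [254. 128.]
0.9 handR [ 0.542 -0.108  0.272] [603. 350.] scene [319. 108.]
1.0 catch [ 0.615 -0.022  0.284] [413. 188.] scene [266. 105.]
1.0 handL [0.594 0.056 0.285] [239. 237.] scene [248. 118.]
1.0 handR [ 0.563 -0.112  0.285] [615. 300.] scene [312.  99.]
1.1 catch [ 0.637 -0.026  0.291] [422. 136.] scene [260.  98.]
1.1 handL [0.616 0.052 0.296] [246. 183.] scene [241. 109.]
1.1 handR [ 0.586 -0.116  0.296] [627. 247.] scene [305.  91.]
1.2 catch [ 0.66  -0.031  0.296] [431.  84.] scene [253.  93.]
1.2 handL [0.639 0.047 0.304] [255. 127.] scene [234. 101.]
1.2 handR [ 0.609 -0.12   0.304] [638. 191.] scene [298.  85.]
1.3 catch [ 0.683 -0.035  0.299] [439.  32.] scene [247.  89.]
1.3 handL [0.663 0.043 0.31 ] [263.  70.] scene [227.  95.]
1.3 handR [ 0.633 -0.124  0.31 ] [648. 135.] scene [291.  79.]
lemon [0.388 0.146 0.03 ]
dish [0.386 0.013 0.02 ]
forktop [ 0.463 -0.116  0.01 ]
glass [0.366 0.25  0.05 ]
tin [0.77  0.227 0.058]
jar [0.785 0.067 0.09 ]
mill [ 0.784 -0.019  0.15 ]
salt [ 0.776 -0.093  0.09 ]
bot [ 0.742 -0.202  0.15 ]
```

```bash
python3 -m creep '{"fingers":[1,1,1,1,1,1,1,1,1,1,1,1],"delta_pos":[[1,3.5,0.3],[1,3.5,0.3],[1,3.5,0.3],[1,3.5,0.3],[1,3.5,0.3],[1,3.5,0.3],[1,3.5,0.3],[1,3.5,0.3],[1,3.5,0.3],[1,3.5,0.3],[1,3.5,0.3],[1,3.5,0.3]],"yaw":[0.08,0.08,0.08,0.08,0.08,0.08,0.08,0.08,0.08,0.08,0.08,0.08]}' 20
python3 -m creep '{"fingers":[1,1,1,1,1,1,1,1,1,1,1,1],"delta_pos":[[0.5,3.1,0],[0.5,3.1,0],[0.5,3.1,0],[0.5,3.1,0],[0.5,3.1,0],[0.5,3.1,0],[0.5,3.1,0],[0.5,3.1,0],[0.5,3.1,0],[0.5,3.1,0],[0.5,3.1,0],[0.5,3.1,0]],"yaw":[0,0,0,0,0,0,0,0,0,0,0,0]}'
```

```text
time_s: 1.1
tcp_pos: [0.3605, -0.1004, 0.2747]
ee_rot: [[0.175, 0.985, 0.0], [0.985, -0.175, -0.0], [-0.0, 0.0, -1.0]]
contact_force: [0.8, -0.7, -0.2]
grip_width: 0.01
grip_force: 0.0
time_s: 2.1
tcp_pos: [0.4203, 0.2714, 0.2743]
ee_rot: [[0.178, 0.984, -0.001], [0.984, -0.178, -0.0], [-0.0, -0.0, -1.0]]
contact_force: [0.1, -0.0, 0.4]
grip_width: 0.0005
grip_force: 0.0
```

```bash
python3 -m creep '{"fingers":[1,1,1,1,1,1,1,1,1,1,1,1],"delta_pos":[[3.3,-0.1,-1.5],[3.3,-0.1,-2],[3.3,-0.1,-3],[3.3,-0.1,-3],[3.2,-0.1,-3],[3.2,-0.1,-3],[0,0,-3],[0,0,-3],[0,0,-2],[0,0,-1.5],[0,0,-0.9],[0,0,0]],"yaw":[0,0,0,0,0,0,0,0,0,0,0,0]}'
python3 - <<'E'
from h import *
snap('top','t1.png')
im=cv2.imread('pics/t1.png')[140:285,150:335]
cv2.imwrite('pics/t1c.png',cv2.resize(cv2.convertScaleAbs(im,alpha=1.6,beta=15),None,fx=4,fy=4))
E
```

```text
time_s: 3.1
tcp_pos: [0.6076, 0.2637, 0.0205]
ee_rot: [[0.178, 0.984, -0.003], [0.984, -0.178, -0.001], [-0.001, -0.003, -1.0]]
contact_force: [-0.2, 0.1, -0.3]
grip_width: 0.0003
grip_force: 0.0
```

View pics/t1c.png

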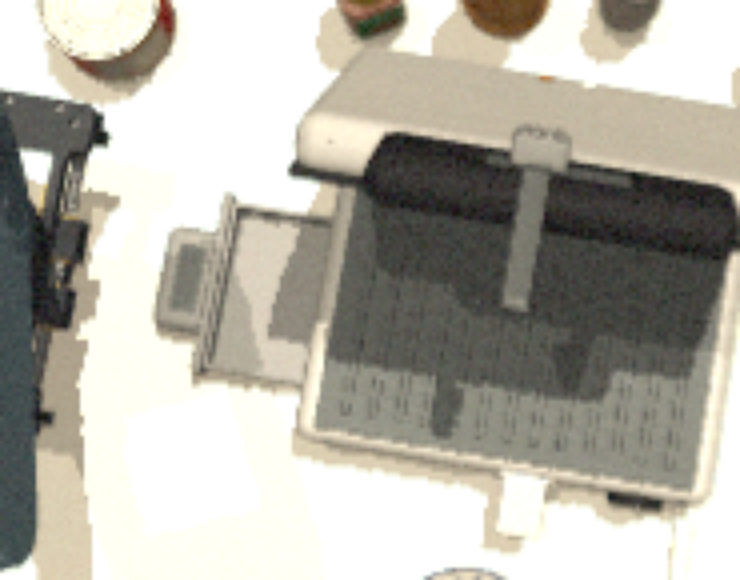

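```bash
python3 -m creep '{"fingers":[1,1,1,1,1,1,1,1,1,1,1,1],"delta_pos":[[-0.1,-0.8,-0.3],[-0.14,-0.8,0],[-0.14,-0.8,0],[-0.14,-0.8,0],[-0.14,-0.8,0],[-0.14,-0.8,0],[-0.14,-0.8,0],[-0.14,-0.8,0],[-0.14,-0.8,0],[-0.14,-0.8,0],[-0.14,-0.8,0],[-0.14,-0.8,0]],"yaw":[0,0,0,0,0,0,0,0,0,0,0,0]}'
python3 -m creep '{"fingers":[1,1,1],"delta_pos":[[-0.09,-0.5,0],[-0.09,-0.5,0],[0,0,0]],"yaw":[0,0,0]}'
```

```text
time_s: 4.15
tcp_pos: [0.5926, 0.1674, 0.0198]
ee_rot: [[0.178, 0.984, 0.0], [0.984, -0.178, 0.0], [0.0, 0.0, -1.0]]
contact_force: [-0.2, 1.8, 2.2]
grip_width: 0.0005
grip_force: 1.1
time_s: 4.4
tcp_pos: [0.5907, 0.1568, 0.0195]
ee_rot: [[0.179, 0.984, -0.0], [0.984, -0.179, -0.001], [-0.001, -0.0, -1.0]]
contact_force: [0.8, -0.9, -0.2]
grip_width: 0.0003
grip_force: 0.0
```

```bash
python3 -m creep '{"fingers":[1,1,1],"delta_pos":[[-0.07,-0.4,0],[-0.07,-0.4,0],[-0.05,-0.3,0]],"yaw":[0,0,0]}'
python3 -m creep '{"fingers":[1,1],"delta_pos":[[-0.05,-0.3,0],[-0.03,-0.2,0]],"yaw":[0,0]}'
python3 -m creep '{"fingers":[1,1],"delta_pos":[[-0.03,-0.2,0],[-0.03,-0.2,0]],"yaw":[0,0]}'
```

```text
time_s: 4.65
tcp_pos: [0.589, 0.148, 0.0196]
ee_rot: [[0.179, 0.984, 0.001], [0.984, -0.179, 0.002], [0.002, 0.0, -1.0]]
contact_force: [2.3, 18.6, -2.4]
grip_width: 0.0005
grip_force: 9.3
time_s: 4.82
tcp_pos: [0.5885, 0.1465, 0.0198]
ee_rot: [[0.179, 0.984, 0.002], [0.984, -0.179, 0.008], [0.008, 0.001, -1.0]]
contact_force: [2.5, 25.2, -2.9]
grip_width: 0.0005
grip_force: 12.4
time_s: 4.98
tcp_pos: [0.5875, 0.1435, 0.0197]
ee_rot: [[0.178, 0.984, 0.001], [0.984, -0.178, 0.008], [0.008, 0.0, -1.0]]
contact_force: [1.4, 25.1, -3.1]
grip_width: 0.0003
grip_force: 12.9
```

```bash
python3 -m creep '{"fingers":[1,1,1,1,1,1,1,1,1,1,1,1],"delta_pos":[[0.3,1.5,0],[0.5,3,0],[0.5,3,1],[0,2,3],[0,0,3.5],[0,0,3.5],[0,0,3.5],[0,0,3.5],[0,0,3.5],[0,0,3.5],[0,0,3.5],[0,0,2.5]],"yaw":[0,0,0,0,0,0,0.12,0.12,0.12,0.12,0.12,0.12]}'
python3 - <<'E'
from h import *
import pickle
c=snap('top','t2.png'); pickle.dump(c,open('c2.pkl','wb'))
im=cv2.imread('pics/t2.png')[140:285,180:365]
cv2.imwrite('pics/t2c.png',cv2.resize(cv2.convertScaleAbs(im,alpha=1.6,beta=15),None,fx=4,fy=4,interpolation=cv2.INTER_CUBIC))
print(status.sense()['q'])
E
```

```text
time_s: 5.98
tcp_pos: [0.6011, 0.2327, 0.3335]
ee_rot: [[-0.52, 0.854, 0.003], [0.854, 0.52, -0.0], [-0.002, 0.003, -1.0]]
contact_force: [0.1, 1.1, 1.1]
grip_width: 0.0008
grip_force: 0.0
[ 1.06670261e+01  1.55718078e+01  7.44023116e+01 -5.46995632e-02
  8.94115656e+01 -2.11006381e+01]
```

View pics/t2c.png

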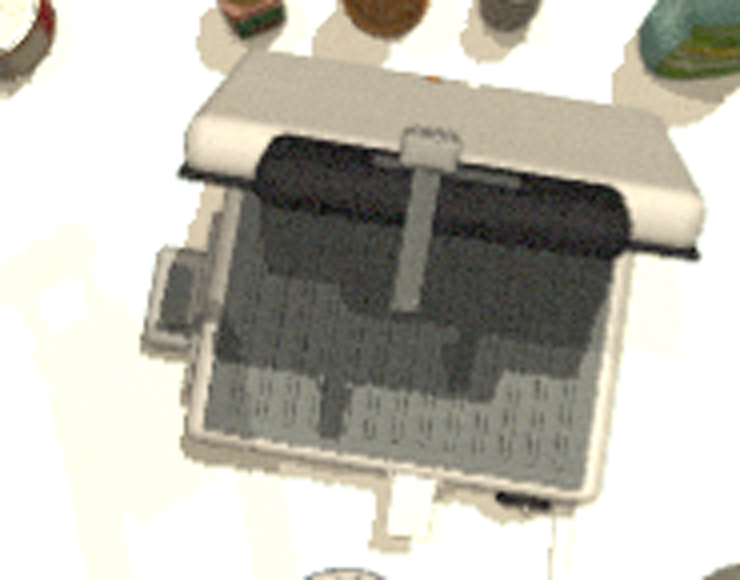

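```bash
cat >> h.py <<'E'
psi=np.radians(-10)
ux=np.array([np.cos(psi),np.sin(psi),0]);uy=np.array([-np.sin(psi),np.cos(psi),0]);uz=np.array([0,0,1.])
def lid(O,a,u,w,y): return O+.1*ux+.064*uz+u*(-ux*np.cos(a)+uz*np.sin(a))+w*(ux*np.sin(a)+uz*np.cos(a))+y*uy
E
python3 - <<'E'
from h import *
import pickle
c=pickle.load(open('c2.pkl','rb'))
f=lambda x,y,z: onz(c,(180+(x-1.5)/4,140+(y-1.5)/4),z)
A=f(191,431,.058);B=f(600,501,.058);v=A-B;print(np.degrees(np.arctan2(-v[0],v[1])))
O=(A+B)/2+.105*ux;O[2]=0;print(O)
for p in (f(157,250,.027),f(145,345,.027)): print((p-O)@ux,(p-O)@uy)
for a in(1.1,1.15): print([((proj(c,lid(O,a,u,w,y))-[180,140])*4+1.5).round() for u,w,y in((.23,.049,.012),(.25,.02,.085),(.25,.02,-.085),(.205,.03,.125),(.205,.03,-.125))])
for a in np.arange(1.1,-.01,-.1): print(round(a,2),(lid(O,a,.195,.035,0)+.009*ux*np.sin(a)).round(4))
print('behind',lid(O,1.1,.195,.035,0)+.045*ux)
E
```

```text
-10.332823396692296
[ 0.59592492 -0.03600401  0.        ]
0.0017345556130194963 0.16473295852543002
-0.05705942143500741 0.16156198784946302
[array([432., 137.]), array([257., 185.]), array([638., 247.]), array([188., 125.]), array([718., 211.])]
[array([436., 111.]), array([261., 158.]), array([643., 220.]), array([191., 103.]), array([722., 189.])]
1.1 [ 0.6459 -0.0448  0.2537]
1.0 [ 0.6271 -0.0415  0.247 ]
0.9 [ 0.609  -0.0383  0.2385]
0.8 [ 0.5917 -0.0353  0.2283]
0.7 [ 0.5754 -0.0324  0.2164]
0.6 [ 0.5604 -0.0297  0.203 ]
0.5 [ 0.5467 -0.0273  0.1882]
0.4 [ 0.5344 -0.0252  0.1722]
0.3 [ 0.5238 -0.0233  0.1551]
0.2 [ 0.5148 -0.0217  0.137 ]
0.1 [ 0.5077 -0.0204  0.1183]
-0.0 [ 0.5024 -0.0195  0.099 ]
behind [ 0.68233295 -0.05124008  0.2536613 ]
```

```bash
python3 -m creep '{"fingers":[1,1,1,1,1,1,1,1,1,1,1,1],"delta_pos":[[0.93,-3.1,0.5],[0.93,-3.1,0],[0.93,-3.1,0],[0.93,-3.1,0],[0.93,-3.1,0],[0.93,-3.1,0],[0.93,-3.1,0],[0.93,-3.1,0],[0.93,-3.1,0],[0,0,-3],[0,0,-3],[0,0,-2.5]],"yaw":[0.12,0.12,0.12,0.12,0.12,0.12,0.12,0,0,0,0,0]}'
python3 -m creep '{"fingers":[1,1,1,1],"delta_pos":[[-0.8,0.14,0],[-0.6,0.1,0],[-0.5,0.09,0],[-0.4,0.07,0]],"yaw":[0,0,0,0]}'
```

```text
time_s: 7.03
tcp_pos: [0.6837, -0.0474, 0.2472]
ee_rot: [[-0.982, 0.191, -0.002], [0.191, 0.982, -0.0], [0.002, -0.001, -1.0]]
contact_force: [-0.2, 0.3, -0.5]
grip_width: 0.0007
grip_force: 0.0
time_s: 7.37
tcp_pos: [0.6616, -0.0419, 0.2525]
ee_rot: [[-0.982, 0.188, 0.004], [0.188, 0.982, -0.001], [-0.004, -0.0, -1.0]]
contact_force: [0.3, 0.7, 0.5]
grip_width: 0.0001
grip_force: 0.0
```

```bash
python3 -m creep '{"fingers":[1,1,1,1],"delta_pos":[[-0.5,0.09,-0.2],[-0.5,0.09,-0.2],[-0.5,0.09,-0.1],[-0.5,0.09,-0.1]],"yaw":[0,0,0,0]}'
python3 -m creep '{"fingers":[1,1,1,1],"delta_pos":[[-0.9,0.15,-0.35],[-0.9,0.15,-0.35],[-0.9,0.15,-0.4],[-0.9,0.15,-0.4]],"yaw":[0,0,0,0]}'
```

```text
time_s: 7.7
tcp_pos: [0.6421, -0.0385, 0.2451]
ee_rot: [[-0.982, 0.189, 0.004], [0.189, 0.982, -0.001], [-0.004, -0.0, -1.0]]
contact_force: [4.2, -0.5, 1.7]
grip_width: 0.0007
grip_force: 2.1
time_s: 8.03
tcp_pos: [0.6054, -0.0322, 0.2291]
ee_rot: [[-0.982, 0.189, 0.002], [0.189, 0.982, -0.0], [-0.002, 0.0, -1.0]]
contact_force: [3.6, -0.3, 0.4]
grip_width: 0.0005
grip_force: 1.6
```

```bash
python3 -m creep '{"fingers":[1,1,1,1,1,1,1,1],"delta_pos":[[-0.8,0.14,-0.5],[-0.8,0.14,-0.5],[-0.78,0.14,-0.56],[-0.78,0.14,-0.56],[-0.71,0.13,-0.64],[-0.71,0.13,-0.64],[-0.65,0.11,-0.7],[-0.65,0.11,-0.7]],"yaw":[0,0,0,0,0,0,0,0]}'
python3 -m creep '{"fingers":[1,1,1,1],"delta_pos":[[-0.55,0.1,-0.75],[-0.55,0.1,-0.75],[-0.45,0.08,-0.8],[-0.45,0.08,-0.8]],"yaw":[0,0,0,0]}'
```

```text
time_s: 8.7
tcp_pos: [0.5459, -0.0219, 0.1801]
ee_rot: [[-0.982, 0.189, 0.0], [0.189, 0.982, -0.0], [-0.0, -0.0, -1.0]]
contact_force: [2.2, -0.7, 0.5]
grip_width: 0.0002
grip_force: 0.9
time_s: 9.03
tcp_pos: [0.5258, -0.0183, 0.1488]
ee_rot: [[-0.982, 0.189, -0.001], [0.189, 0.982, 0.0], [0.001, -0.0, -1.0]]
contact_force: [1.8, -0.7, 1.2]
grip_width: 0.0008
grip_force: 0.8
```

```bash
python3 -m creep '{"fingers":[1,1,1,1,1,1],"delta_pos":[[-0.2,0.04,-0.7],[-0.2,0.04,-0.7],[-0.15,0.03,-0.7],[-0.15,0.03,-0.6],[-0.1,0.02,-0.6],[-0.1,0.02,-0.5]],"yaw":[0,0,0,0,0,0]}'
python3 -m creep '{"fingers":[1,1,1],"delta_pos":[[0,0,-0.4],[0,0,-0.4],[0,0,-0.4]],"yaw":[0,0,0]}'
```

```text
time_s: 9.53
tcp_pos: [0.5171, -0.0165, 0.1109]
ee_rot: [[-0.982, 0.189, -0.001], [0.189, 0.982, 0.0], [0.001, 0.0, -1.0]]
contact_force: [-1.7, 0.4, 1.7]
grip_width: 0.0003
grip_force: 0.8
time_s: 9.78
tcp_pos: [0.5176, -0.0166, 0.0994]
ee_rot: [[-0.982, 0.189, 0.0], [0.189, 0.982, -0.0], [-0.0, 0.0, -1.0]]
contact_force: [-1.7, 0.6, 2.4]
grip_width: 0.0003
grip_force: 1.5
```

```bash
python3 -m creep '{"fingers":[1,1],"delta_pos":[[0,0,-0.2],[0,0,-0.2]],"yaw":[0,0]}'
python3 -m creep '{"fingers":[1,1],"delta_pos":[[0,0,-0.1],[0,0,0]],"yaw":[0,0]}'
```

```text
time_s: 9.95
tcp_pos: [0.5178, -0.0166, 0.0991]
ee_rot: [[-0.982, 0.188, -0.001], [0.188, 0.982, -0.0], [0.001, -0.0, -1.0]]
contact_force: [-23.5, 4.1, 52.9]
grip_width: 0.0004
grip_force: 26.7
time_s: 10.12
tcp_pos: [0.5177, -0.0166, 0.0992]
ee_rot: [[-0.982, 0.188, -0.001], [0.188, 0.982, -0.001], [0.001, -0.001, -1.0]]
contact_force: [-20.1, 3.9, 43.6]
grip_width: 0.0005
grip_force: 21.7
```

```bash
python3 -m creep '{"fingers":[1,1,1,1,1,1,1,1],"delta_pos":[[0,0,1],[0,0,3],[0,0,3],[-0.5,3.5,0],[-0.5,3.5,0],[-0.5,3.5,0],[-0.5,3.5,0],[-0.5,3.5,0]],"yaw":[0,0,0,0,0,0,0,0]}'
python3 - <<'E'
from h import *
import pickle
c=snap('top','t3.png'); pickle.dump(c,open('c3.pkl','wb'))
im=cv2.imread('pics/t3.png')[140:285,180:365]
cv2.imwrite('pics/t3c.png',cv2.resize(cv2.convertScaleAbs(im,alpha=1.6,beta=15),None,fx=4,fy=4,interpolation=cv2.INTER_CUBIC))
E
```

```text
time_s: 10.78
tcp_pos: [0.4925, 0.1599, 0.1649]
ee_rot: [[-0.982, 0.189, 0.001], [0.189, 0.982, 0.0], [-0.001, 0.0, -1.0]]
contact_force: [1.6, -0.7, 0.9]
grip_width: 0.0004
grip_force: 0.0
```

View pics/t3c.png

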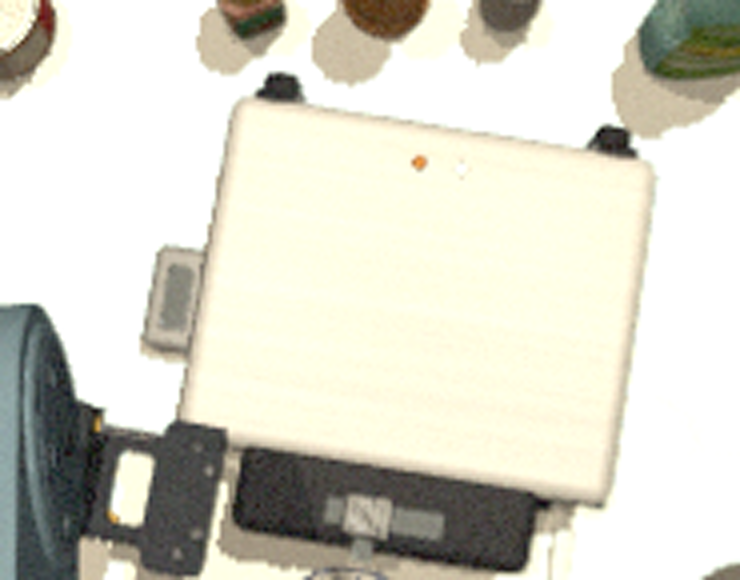

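```bash
python3 - <<'E'
from h import *
import pickle
c=pickle.load(open('c3.pkl','rb'))
f=lambda x,y,z: onz(c,(180+(x-1.5)/4,140+(y-1.5)/4),z)
print('c',f(367,516,.113),'left',f(346,513,.113),'barL',f(236,490,.09),'barR',f(532,540,.09), 'back',f(242,98,.095),f(650,158,.095))
T=f(367,516,.113); print('start',T+.045*uy)
E
```

```text
c [ 0.46514652 -0.00076961  0.113     ] left [0.46690776 0.01070906 0.113     ] barL [0.47990929 0.07272518 0.09      ] barR [ 0.450088   -0.09334704  0.09      ] back [0.70428528 0.06843561 0.095     ] [ 0.66648661 -0.16598092  0.095     ]
start [0.47296069 0.04354673 0.113     ]
```

```bash
python3 -m creep '{"fingers":[1,1,1,1,1,1,1,1,1],"delta_pos":[[-0.5,-3,0],[-0.5,-3,0],[-0.5,-3,0],[-0.4,-2.4,0],[0,0,-2],[0,0,-2],[0,0,-1.5],[0,0,-0.5],[0,0,0]],"yaw":[0,0,0,0,0,0,0,0,0]}'
```

```text
time_s: 11.58
tcp_pos: [0.4726, 0.0443, 0.1034]
ee_rot: [[-0.982, 0.189, -0.003], [0.189, 0.982, 0.0], [0.003, -0.0, -1.0]]
contact_force: [-0.2, -0.2, -0.6]
grip_width: 0.0003
grip_force: 0.0
```

```bash
python3 -m creep '{"fingers":[1,1,1,1,1],"delta_pos":[[-0.09,-0.5,0],[-0.09,-0.5,0],[-0.09,-0.5,0],[-0.09,-0.5,0],[-0.09,-0.5,0]],"yaw":[0,0,0,0,0]}'
python3 -m creep '{"fingers":[1,1,1],"delta_pos":[[-0.09,-0.5,0],[-0.09,-0.5,0],[-0.05,-0.3,0]],"yaw":[0,0,0]}'
```

```text
time_s: 12.0
tcp_pos: [0.4696, 0.0189, 0.1055]
ee_rot: [[-0.982, 0.189, 0.002], [0.189, 0.982, 0.0], [-0.002, 0.001, -1.0]]
contact_force: [1.6, 1.5, 1.9]
grip_width: 0.0005
grip_force: 1.1
time_s: 12.25
tcp_pos: [0.467, 0.0057, 0.1051]
ee_rot: [[-0.982, 0.189, 0.001], [0.189, 0.982, -0.0], [-0.001, 0.0, -1.0]]
contact_force: [2.1, 2.2, 2.6]
grip_width: 0.0005
grip_force: 1.1
```

```bash
python3 -m creep '{"fingers":[1,1],"delta_pos":[[-0.05,-0.3,0],[-0.05,-0.3,0]],"yaw":[0,0]}'
python3 -m creep '{"fingers":[1,1],"delta_pos":[[-0.04,-0.2,0],[-0.04,-0.2,0]],"yaw":[0,0]}'
python3 -m creep '{"fingers":[1,1],"delta_pos":[[-0.04,-0.2,0],[-0.04,-0.2,0]],"yaw":[0,0]}'
```

```text
time_s: 12.42
tcp_pos: [0.4665, 0.003, 0.1051]
ee_rot: [[-0.982, 0.19, 0.002], [0.19, 0.982, 0.006], [-0.001, 0.007, -1.0]]
contact_force: [5.8, 22.5, 4.0]
grip_width: 0.0001
grip_force: 11.5
time_s: 12.58
tcp_pos: [0.4658, -0.0001, 0.1051]
ee_rot: [[-0.982, 0.19, 0.003], [0.19, 0.982, 0.007], [-0.001, 0.008, -1.0]]
contact_force: [6.1, 22.1, 3.2]
grip_width: 0.0003
grip_force: 11.2
time_s: 12.75
tcp_pos: [0.4649, -0.0039, 0.1051]
ee_rot: [[-0.982, 0.189, 0.002], [0.189, 0.982, 0.007], [-0.001, 0.008, -1.0]]
contact_force: [5.4, 21.3, 5.6]
grip_width: 0.0002
grip_force: 11.3
```

```bash
python3 -m creep '{"fingers":[1,1,1,1,1,1,1,1],"delta_pos":[[0.2,1,0],[0.3,2,1],[0,0,3],[0,0,3],[0.5,3.5,0],[0.5,3.5,0],[0.5,3.5,0],[0.5,3.5,0]],"yaw":[0,0,0,0,0,0,0,0]}'
python3 - <<'E'
from h import *
import pickle
c=snap('top','t4.png'); pickle.dump(c,open('c4.pkl','wb'))
im=cv2.imread('pics/t4.png')[140:285,180:365]
cv2.imwrite('pics/t4c.png',cv2.resize(cv2.convertScaleAbs(im,alpha=1.6,beta=15),None,fx=4,fy=4,interpolation=cv2.INTER_CUBIC))
E
```

```text
time_s: 13.42
tcp_pos: [0.4888, 0.1633, 0.1746]
ee_rot: [[-0.982, 0.19, -0.0], [0.19, 0.982, -0.001], [0.0, -0.001, -1.0]]
contact_force: [0.2, -0.2, 0.1]
grip_width: 0.0005
grip_force: 0.0
```

View pics/t4c.png

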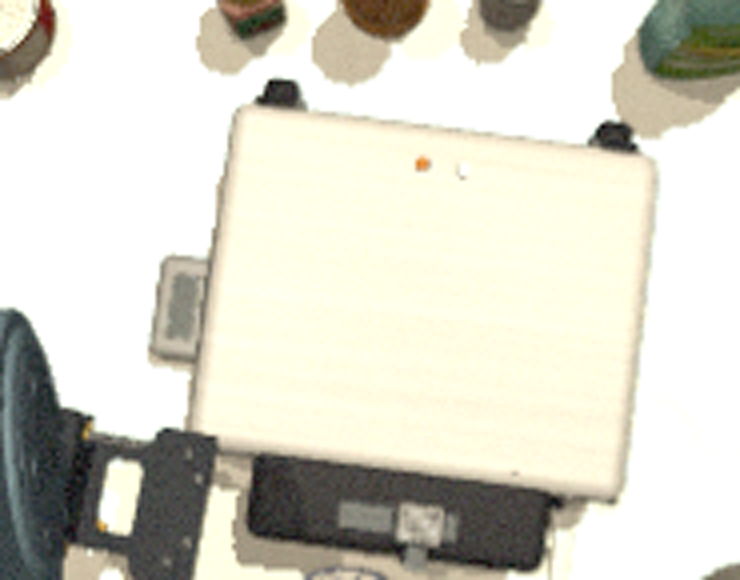

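```bash
python3 -m creep '{"fingers":[1,1],"delta_pos":[[0,0,1],[0,0,0]],"yaw":[0,0]}'; python3 -c "
from bench import r
print(r.sign_off())"
```

```text
time_s: 13.63
tcp_pos: [0.4894, 0.1626, 0.1858]
ee_rot: [[-0.982, 0.187, 0.001], [0.187, 0.982, -0.001], [-0.001, -0.001, -1.0]]
contact_force: [0.9, -0.6, 0.9]
grip_width: 0.0006
grip_force: 0.0
the job is handed in; nothing more can be done
None
```

I handed the job in at 13.6 s, with no verdict returned: the drip tray is home, the lid is shut and the catch is across (about 22 mm of added travel), by camera and force readings; the pushes slid the grill roughly 15 mm, and no bystander was seen to move.

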